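# Kit pallet into its locating notches, then latched

### The arm

A 7-joint arm with a two-finger parallel gripper is mounted at the origin on a cart in front of the work surface, level with it; the furniture and walls round the work are solid. World frame = base frame: x ahead of the robot, y to its left, z up, the work surface at z = 0. Lengths are in m, angles in rad, forces in N, time in s.
With the tool pointing down it reaches from about 0.425 to 0.825 m from the base axis. Payload 3.6 kg.
Tool frame: the origin (TCP) lies midway between the tips of the shut fingers; the grasp point (between the pads) lies 19 mm behind it; z points along the fingers, y is the line along which they close (so a half turn about z gives the same grasp; the last joint's range is limited). The gripper opens to 85 mm and grips with 20 to 120 N. Pads are 22 mm wide; open, the fingers measure 114 mm over their backs; the gripper's body (76 mm by 85 mm) begins 54 mm behind the grasp point. The pads swing forward as they close: fully open they stand 13 mm farther back than shut.
Start: joints at [1.129, 0.615, -0.013, 1.423, 0.008, 1.103, -0.04], TCP at [0.262, -0.595, 0.231] pointing down, gripper open.
Joint ranges: [-3.12, 3.12], [-0.3, 2.06], [-1.34, 1.32], [0.26, 2.42], [-1.36, 4.5], [0.01, 1.98], [-2.84, 2.84]. Speed limits (rad/s): [2.79, 2.79, 3.14, 3.14, 3.14, 3.14, 3.14].

### API

Orientations are given as a rotation vector (axis times angle).
In Python, from workcell import env, optics gives the robot as it stands. The module is installed in compiled form; this text tells all that it offers. Calls block until the motion is done:
- env.move_pose(position, orientation): joint-space move of the TCP to a pose.
- env.move_l(position, attitude=None, speed=0.15): straight line of the TCP; attitude=None keeps the orientation; speed is the mean speed in m/s.
- env.movej(angles): joint-space move.
- env.gripper_open() and env.grasp(f_grip=None): open the fingers fully, or close them until they stop; f_grip is the grip in N (None keeps the last).
- env.sleep(seconds).
- env.inverse_kinematics(position, orientation): joint angles nearest the present ones, or None.
- env.observe(): the state.
- optics.grab_frame(name): name is "side" or "top"; returns a dict with "pixels" (400x640x3 uint8, red, green, blue), "intrinsics" (3x3 intrinsics, pixels), "distortion" ([k1, k2, p1, p2, k3] as OpenCV has them; the pictures are not rectified), "R" (3x3) and "t" (3): a world point X has camera coordinates R X + t. Camera axes: x right, y down, z forward; pixel columns grow to the right and rows downward; lengths in m; the calibration is good to about 2 mm. A picture is of the moment at which its call begins. There is no depth.
A pose or a line that the arm cannot do raises env.PlanningError and nothing moves.
- env.finish_job(): hands the job in; it is judged then, once.
The state is a dict: "clock": time; "joints": joint angles; "joint_vel": joint speeds; "joint_torque": joint torques, N m; "eef_pos": TCP position; "eef_rot": TCP orientation; "ft_force": force on the tool from outside, world axes, zero at the start; "wrist_torque": the same for the moment, N m; "width": finger opening in m; "finger_force": force on a finger pad.
Only numpy, scipy, OpenCV 4.12 (cv2) and the standard library are available. Lean on these libraries where they do the work, as an engineer would, in place of code of your own. Each camera call takes 0.05 s, during which the arm holds its last target. There are 200 camera calls.

### The job

Bring the plywood kit pallet to its station: push it gently along the rails with a fingertip until it drops into the locating notches and lies flush with the green guide strips, then push the red turn latch fully across so that it holds the pallet down. Everything is done by pushing: lift nothing, keep the two parts in their nests on the pallet, leave the screwdriver, tape and hex key alone, and finish clear of it all.

Things in the scene. Friction and masses are not known exactly. Their poses are not given: they have to be found in the camera images.
- rail: Fixed transfer rail; origin on the bench under the station's centre, z up, y along the rails, x away from the robot. The pallet travels towards -y. Running surfaces 40 mm high, x = 44 to 61 mm either side; between them a free channel 88 mm wide, floor at 8 mm. Green guide strips outside, tops at 56 mm. Rails from y = -125 (end stop) to +275 mm (open end).
- pallet: Loose plywood board 120 (x) by 150 (y) by 12 mm on four black feet 10 mm high, 0.5 to 1 kg, 1.5 mm play each side between the strips. Origin under its centre at the feet's undersides: 40 mm above the bench while riding (top at 62 mm), 34 mm when seated (top at 56 mm, flush with the strips). Starts 100 to 175 mm from the station; a push of 2 to 10 N slides it.
- station (a point): Where the pallet's origin belongs, on the rails' centre line, here at the height of the running surfaces (40 mm above the bench). Notches 6 mm deep in both rails at y = -50 mm (34 mm long) and +50 mm (18 mm) take the pallet's feet (30 and 14 mm long): it drops only within 2 mm of the station, and the notch walls then stop it. Pushed fast (0.3 m/s) it runs past (the end stop is 43 mm further on).
- pallet_rear_edge (a point): Middle of the pallet's rear (+y) edge, faced with a steel strip: where to push. It lies at half the board's thickness, 56 mm above the bench while riding, 75 mm from the pallet's centre; free room behind it and below it, between the rails.
- latch (a joint): Turn latch on the robot's side (red bar 18 mm wide, underside 58, top 66 mm above the bench, end 55 mm from the pivot), rad. 0: open, nose along the rail's -y, outside the guide strip. Grows counterclockwise from above to its stop at 1.57: nose along the rail's +x, over the seated pallet (2 mm clear); a riding pallet blocks it. Starts at 0 to 0.2; stays where left (friction 0.05 N m).
- latch_pivot (a point): Pivot axis of the latch, on a grey bracket on the robot's side of the rail (86 mm from its centre line), 62 mm above the bench.
- latch_post (a point): Black upright finger post on the latch, 40 mm from the pivot along the nose, 14 mm diameter, from 66 to 94 mm above the bench; this point is on its axis at 80 mm.
- crown: Black crown adaptor, 50 mm diameter, 26 mm high, standing loose in a nest of four pins (11 mm high) on the rear half of the pallet; origin at the centre of its underside.
- crown_nest (a point): Centre of the crown's nest, on top of the pallet.
- idler: Pale plastic idler wheel, 35 mm diameter, 18 mm high, loose in a nest of four pins on the front half of the pallet; origin at the centre of its underside.
- idler_nest (a point): Centre of the idler's nest, on top of the pallet.
- screwdriver: Red and black screwdriver, 195 mm, lying loose beyond the rail (far side): leave alone.
- tape: Roll of black tape, 62 mm diameter, 19 mm high, lying loose past the end stop: leave alone.
- hex_key: Black hex key, 88 x 33 x 5 mm, lying loose on the robot's side of the rail: leave alone.
Not all that is in view belongs to the job. Of the things shaped like the pallet, the plywood one is meant. Leave any purple look-alike of the crown alone.

How it is judged:
By the outcome, as a careful person would: the job done as asked, in the order asked, and still so for the second after the job is handed in, with the robot touching nothing.
It also fails if it takes over 51 s, if anything falls off the work surface, if the arm or the gripper's body presses on something with over 40 N, if the wrist force passes 120 N, or if a joint passes its speed limit or range.

## Working session

There is one attempt and no reset: what is moved stays moved. The work goes in short steps, each a Python script; the robot and the scene stay as the last script left them, time stands still between calls to the robot, and variables do not carry over. Pictures are saved under pics/ and viewed, at most 10 in all, crops included, and the job is handed in when it is done.

```bash
mkdir -p pics; python3 - <<'E'
from workcell import env, optics
import cv2, pickle
F={}
for n in("top","side"):
    f=optics.grab_frame(n);F[n]=f
    cv2.imwrite(f"pics/{n}0.png",f["pixels"][:,:,::-1])
    print(n,f["intrinsics"],f["distortion"],f["R"],f["t"])
pickle.dump(F,open("f0.pkl","wb"))
s=env.observe();print(s["clock"],s["eef_pos"],s["eef_rot"],s["ft_force"],s["width"])
E
```

```text
top [[482.68844174   0.         305.38202527]
 [  0.         482.68844174 202.54268018]
 [  0.           0.           1.        ]] [-0.11902448  0.          0.          0.          0.        ] [[ 6.13629974e-02 -9.98115513e-01 -7.58328087e-05]
 [-9.78232411e-01 -6.01255174e-02 -1.98610855e-01]
 [ 1.98232016e-01  1.22615395e-02 -9.80078427e-01]] [-0.05177905  0.52868971  0.98534778]
side [[403.80620992   0.         318.70156244]
 [  0.         403.80620992 197.52827736]
 [  0.           0.           1.        ]] [-0.01431877  0.          0.          0.          0.        ] [[-0.84567813 -0.53335193 -0.0190848 ]
 [-0.25783611  0.43960963 -0.86038591]
 [ 0.46727834 -0.72268879 -0.50928564]] [0.45771848 0.23644801 0.70611312]
0.1 [ 0.26167464 -0.59424784  0.23022558] [-3.07199062e+00 -6.46440871e-01  7.93197184e-04] [0.28530436 0.0494788  0.06372377] 0.08544645295751406
```

View pics/top0.png

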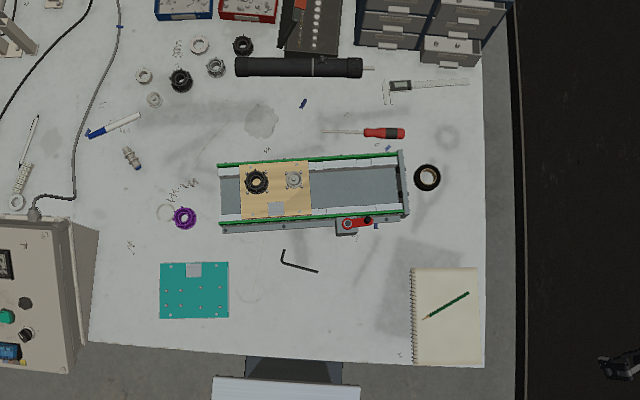

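View pics/side0.png

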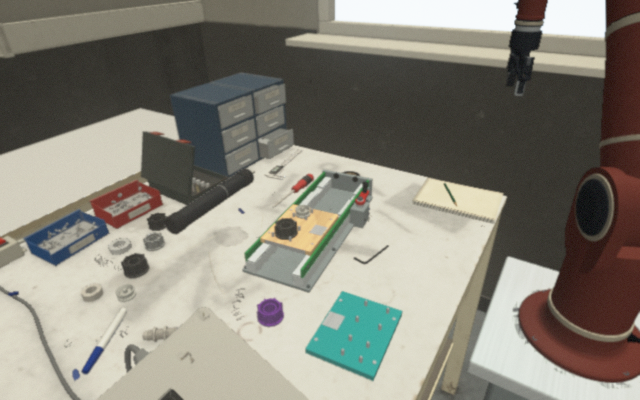

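The top view shows the plywood pallet at about (241–310, 160–218), the rail spanning columns 219–408, the red latch with its pivot near (348, 223) and its post near (368, 220), and the hex key near (300, 262). The teal plate and the purple ring are decoys. The side view agrees. Next I measure by masks.

```bash
cat > h.py <<'E'
import numpy as np, cv2
from workcell import env, optics
def cast(f,uv,z):
    uv=np.asarray(uv,float).reshape(-1,1,2)
    n=cv2.undistortPoints(uv,f["intrinsics"],f["distortion"])[:,0]
    d=np.c_[n,np.ones(len(n))]@f["R"]; c=-f["R"].T@f["t"]
    return c+d*((np.asarray(z)-c[2])/d[:,2])[:,None]
def proj(f,X):
    return cv2.projectPoints(np.asarray(X,float).reshape(-1,3),cv2.Rodrigues(f["R"])[0],f["t"],f["intrinsics"],f["distortion"])[0][:,0]
def masks(f):
    h=cv2.cvtColor(f["pixels"],cv2.COLOR_RGB2HSV); H,S,V=[h[...,i].astype(int) for i in range(3)]
    return dict(green=(H>50)&(H<80)&(S>120)&(V>50), ply=(H>10)&(H<28)&(S>60)&(V>140), red=((H<6)|(H>172))&(S>140)&(V>80), black=V<45)
def comps(m,amin=15):
    n,l,s,c=cv2.connectedComponentsWithStats(m.astype(np.uint8))
    return [(s[i],c[i],np.argwhere(l==i)[:,::-1]) for i in range(1,n) if s[i,4]>=amin]
E
python3 - <<'E'
import pickle
from h import *
F=pickle.load(open("f0.pkl","rb"))
for n,f in F.items():
    for k,m in masks(f).items():
        for s,c,p in comps(m):
            w=cast(f,[c],0.056)[0]
            if abs(w[0]-.6)<.22 and abs(w[1])<.4 :
                r=cv2.minAreaRect(cast(f,p,.062 if k!="green" else .056)[:,:2].astype(np.float32))
                print(n,k,s,c.round(1),np.round(r[0],4),np.round(r[1],4),round(r[2],1))
f=F["top"];cv2.imwrite("pics/crop.png",cv2.resize(f["pixels"][140:245,205:450,::-1],None,fx=3.2,fy=3.2,interpolation=cv2.INTER_CUBIC))
E
```

```text
top green [217 152 181  15 426] [309.9 158.7] [ 0.6277 -0.0176] [0.0069 0.3966] 7.5
top green [219 209 185  15 466] [311.3 216.6] [ 0.4995 -0.034 ] [0.008  0.3955] 7.4
top ply [ 239  160   73   59 2698] [275.9 189.9] [0.5552 0.0486] [0.1193 0.1494] 7.4
top ply [252 179   9   6  38] [255.8 181.5] [0.5687 0.0897] [0.0111 0.0172] 3.5
top red [364 128  22  10 177] [375.3 132.4] [ 0.696  -0.1623] [0.021  0.0471] 3.8
top red [397 129   8  10  64] [400.4 133.3] [ 0.6974 -0.2198] [0.0216 0.0156] 1.0
top red [342 218  31  12 173] [356.4 222.5] [ 0.4906 -0.1313] [0.0236 0.064 ] 3.5
top black [172  69  20  23 250] [180.7  81. ] [0.797 0.281] [0.0558 0.0441] 7.7
top black [385 135  12   4  36] [390.8 136.9] [ 0.689  -0.1977] [0.007  0.0248] 3.9
top black [347 157  28   2  29] [360.7 157.7] [ 0.6358 -0.1332] [0.0023 0.0591] 7.0
top black [308 159  23   3  27] [318.4 160.4] [ 0.6247 -0.0431] [0.0041 0.0479] 7.5
top black [332 158  14   2  15] [338.5 158.9] [ 0.6311 -0.0853] [0.0023 0.0283] 3.6
top black [396 161   7  42 122] [398.8 183.2] [ 0.588  -0.2176] [0.0914 0.0089] 7.2
top black [414 165  26  26 309] [425.7 178.4] [ 0.6008 -0.2787] [0.0561 0.0562] 3.6
top black [247 172  17  16 123] [255.2 178.4] [0.5731 0.0921] [0.0334 0.0347] 3.5
top black [245 177  23  17  88] [257.6 187.6] [0.5593 0.0871] [0.0313 0.0477] 15.1
top black [364 216   7   8  38] [366.9 219.4] [ 0.5009 -0.1515] [0.012  0.0138] 48.0
top black [281 249  37  24  74] [294.4 263.6] [ 0.3957 -0.0095] [0.0845 0.0245] 60.7
side green [316 236  12  15  16] [321.6 242.8] [0.4864 0.0741] [0.0024 0.0535] 6.4
side ply [ 261  205   77   50 1469] [303.2 229.3] [0.5533 0.0555] [0.1228 0.1608] 7.6
side red [294 180  12  11  68] [299.6 184.8] [ 0.6625 -0.1027] [0.0196 0.0557] 8.4
side red [356 191  12  13  53] [362.8 196.8] [ 0.4944 -0.1306] [0.0184 0.0636] 11.5
```

View pics/crop.png

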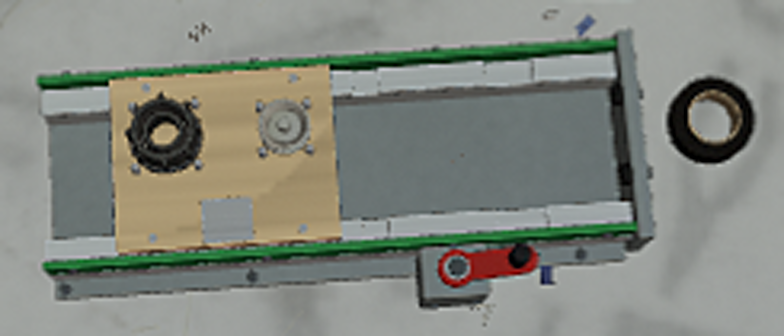

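The crop shows the rail, the pallet with the crown and idler nested, the pivot bolt at crop (457, 267) and the post at crop (519, 257). The measured sizes match: strips 396 mm, pallet 119 x 149 mm. The rail yaw is about 7.4°, the station is near (0.573, -0.100), and the pallet sits 150 mm up the rail.

```bash
cat >> h.py <<'E'
from scipy.spatial.transform import Rotation as Ro
yaw=np.radians(7.4); X=np.array([np.cos(yaw),np.sin(yaw),0]); Y=np.array([-np.sin(yaw),np.cos(yaw),0])
ST=np.array([.5733,-.1002,0])
def W(x,y,z): return ST+X*x+Y*y+np.array([0,0,z])
def L(p): d=np.asarray(p)-ST; return np.array([d@X,d@Y,d[2]])
def att(a,flip=0):  # tool y at angle a from rail x
    ty=np.cos(a)*X+np.sin(a)*Y; ty=-ty if flip else ty
    tz=np.array([0,0,-1.]); return Ro.from_matrix(np.c_[np.cross(ty,tz),ty,tz]).as_rotvec()
def st(tag=""):
    s=env.observe(); print(tag,round(s["clock"],2),"L",(L(s["eef_pos"])*1e3).round(1),"F",np.round([s["ft_force"]@X,s["ft_force"]@Y,s["ft_force"][2]],1)); return s
E
python3 - <<'E'
import pickle
from h import *
f=pickle.load(open("f0.pkl","rb"))["top"]
print("pivot",L(cast(f,[[347.8,223.4]],.067)[0]),"post",L(cast(f,[[366.9,219.4]],.090)[0]))
print("idler",L(cast(f,[[205+283/3.2,140+127/3.2]],.08)[0]),"crown",L(cast(f,[[205+165/3.2,140+133/3.2]],.088)[0]))
j=env.observe()["joints"]
for fl in(0,1):
    q=env.inverse_kinematics(W(0,.252,.2),att(0,fl)); print(fl,None if q is None else np.round(q,2))
    if q is not None and (fl==0 or abs(q[6]-j[6])<abs(q0[6]-j[6])): q0=q;best=fl
print(best)
env.grasp(20); st("closed")
env.move_pose(W(0,.252,.2),att(0,best)); st("above")
g=optics.grab_frame("top"); cv2.imwrite("pics/above.png",cv2.resize(g["pixels"][120:270,180:430,::-1],None,fx=3.2,fy=3.2))
print(best,env.observe()["width"])
E
```

```text
pivot [-0.08523067 -0.00014133  0.067     ] post [-0.08311565 -0.03795264  0.09      ]
idler [0.01382193 0.10798298 0.08      ] crown [0.0130446 0.1854119 0.088    ]
0 [ 0.03  0.56 -0.54  1.72  0.34  0.96 -0.5 ]
1 [ 0.34  0.76 -1.15  1.71  0.75  1.18  2.25]
0
closed 0.87 L [-372.4 -450.4  231.3] F [ 0.  -0.2 -0.1]
above 3.67 L [  0.3 250.6 199.9] F [-0.1 -0.7 -0.3]
0 -0.00021626447833739948
```

View pics/above.png

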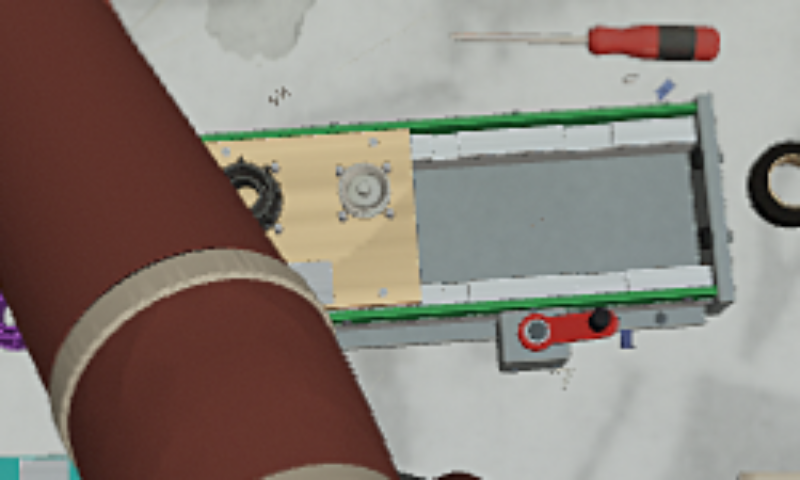

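The arm now hides the pallet's rear, but the latch, idler and front edge are still visible and undisturbed. I lower the tool, find contact and push to about 18 mm short of the station.

```bash
python3 - <<'E'
from h import *
A=att(0)
env.move_l(W(0,.252,.046),A,speed=.15); s0=st("down")["ft_force"]@Y
y=.252
while y>.222:
    y-=.002; env.move_l(W(0,y,.046),A,speed=.03)
    if env.observe()["ft_force"]@Y-s0>1.5: break
s=st("contact"); yc=y
env.move_l(W(0,yc-.06,.046),A,speed=.06); st("mid")
env.move_l(W(0,yc-.125,.046),A,speed=.06); st("near")
f=optics.grab_frame("top")
m=masks(f)["ply"]
for s,c,p in comps(m,60):
    w=np.array([L(v) for v in cast(f,p,.062)]); print(s, np.percentile(w,[0.5,50,99.5],axis=0)[:,:2].round(4).tolist())
cv2.imwrite("pics/near.png",cv2.resize(f["pixels"][120:270,180:430,::-1],None,fx=3.2,fy=3.2))
E
```

```text
down 4.89 L [  0.7 252.3  46.8] F [-0.5 -0.3  0.1]
contact 6.89 L [  0.  236.8  46.1] F [ 0.4  3.3 -0.2]
mid 8.04 L [-1.00e-01  1.75e+02  4.59e+01] F [-0.   0.6  0.7]
near 9.28 L [  0.  110.2  46.1] F [-0.5 -0.2 -0.3]
[342 156  26  21 230] [[0.0164, -0.0514], [0.0475, -0.0373], [0.0611, -0.0028]]
```

View pics/near.png

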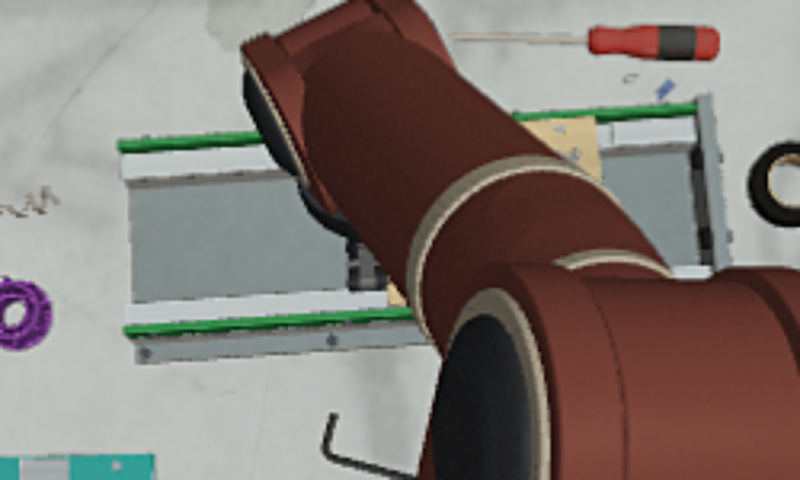

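The pallet's front edge is visible at about column 598 in the crop, which puts its centre 23.6 mm short of the station. The finger contact offset gives the same value. Now I creep in.

```bash
python3 - <<'E'
from h import *
A=att(0)
env.move_l(W(0,.096,.046),A,speed=.03); st()
y=.096
while y>.0825:
    y-=.0015; env.move_l(W(0,y,.046),A,speed=.02)
    if st()["ft_force"]@Y>13: break
for n in("side",):
    f=optics.grab_frame(n)
    c=proj(f,[W(0,0,.06)])[0]; print(c)
    cv2.imwrite("pics/s1.png",cv2.resize(f["pixels"][150:300,220:420,::-1],None,fx=4,fy=4,interpolation=cv2.INTER_CUBIC))
E
```

```text
9.97 L [ 0.2 95.5 46.1] F [-0.6  1.7  1.3]
 10.22 L [ 0.2 94.8 46.1] F [0.4 3.3 1.2]
 10.47 L [ 0.1 93.4 46.1] F [-0.4  4.3  2.8]
 10.72 L [-0.1 91.5 46. ] F [-0.4  3.9  1.8]
 10.97 L [-0.5 88.6 45.7] F [0.2 2.1 0.4]
 11.22 L [-0.4 87.9 45.7] F [-0.9  2.  -0.9]
 11.47 L [-0.2 86.8 45.8] F [-0.2  3.  -1. ]
 11.72 L [ 0.1 86.6 45.8] F [-0.   5.1 -2.8]
 11.97 L [ 0.5 86.3 46. ] F [-0.4  5.5 -3. ]
 12.22 L [ 0.9 86.1 46.2] F [ 0.8  8.  -1.7]
[328.71373711 194.72930624]
```

View pics/s1.png

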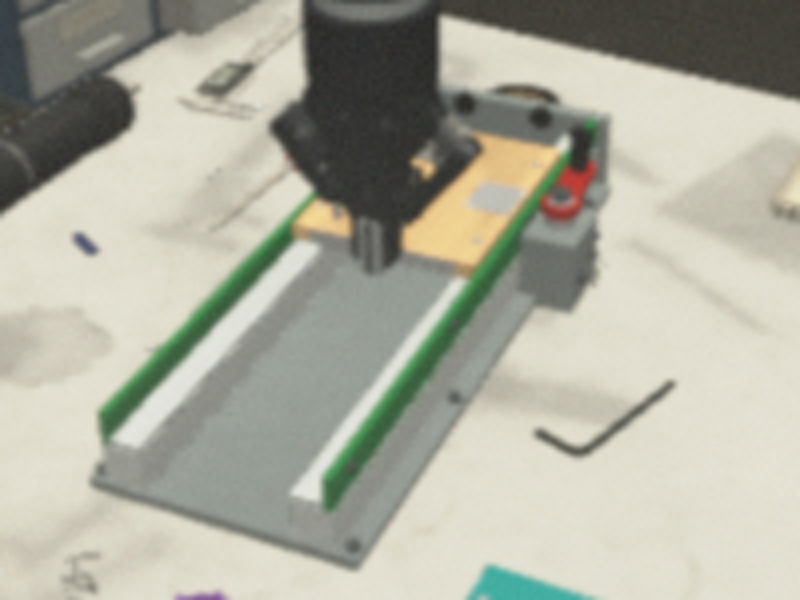

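The push stopped at finger y = 86.3, where the notch stop was predicted at 86.5. The force is rising and the board top looks flush with the green strips (crop about (380, 240)). I back off, confirm it is seated and prepare the latch approach.

```bash
python3 - <<'E'
from h import *
env.move_l(W(0,.105,.046),att(0),speed=.08); st("back")
env.move_l(W(0,.13,.17),att(0),speed=.2); st("up")
q=env.inverse_kinematics(W(-.125,-.038,.17),att(-np.pi/2)); print(None if q is None else np.round(q,2))
env.move_pose(W(-.125,-.038,.17),att(-np.pi/2)); st("latch above")
F={n:optics.grab_frame(n) for n in("top","side")}
for n,f in F.items():
    for z in(.056,.062):
      for s,c,p in comps(masks(f)["ply"],60):
        w=np.array([L(v) for v in cast(f,p,z)]); print(n,z,np.percentile(w,[0.5,99.5],axis=0)[:,:2].round(4).tolist())
a=cv2.resize(F["top"]["pixels"][140:240,210:430,::-1],(800,364)); b=cv2.resize(F["side"]["pixels"][160:235,260:440,::-1],(566,236),interpolation=cv2.INTER_CUBIC)
o=np.zeros((600,800,3),np.uint8);o[:364]=a;o[364:,:566]=b;cv2.imwrite("pics/seat.png",o)
E
```

```text
back 12.71 L [1.000e-01 1.044e+02 4.620e+01] F [ 0.5 -1.  -0.1]
up 13.49 L [ -0.9 128.9 169. ] F [ 0.9 -0.5 -0.4]
[ 0.38  0.44 -0.15  1.98  0.09  0.73 -1.26]
latch above 14.38 L [-124.5  -37.   169.3] F [ 0.7  1.2 -0.7]
top 0.056 [[-0.0573, -0.0742], [0.0615, 0.0727]]
top 0.062 [[-0.0583, -0.0732], [0.0597, 0.0729]]
side 0.056 [[0.0398, -0.0744], [0.0619, -0.005]]
side 0.056 [[-0.0577, -0.0759], [0.0624, 0.0861]]
side 0.062 [[0.0352, -0.0642], [0.0571, 0.0044]]
side 0.062 [[-0.0612, -0.0657], [0.0576, 0.0945]]
```

View pics/seat.png

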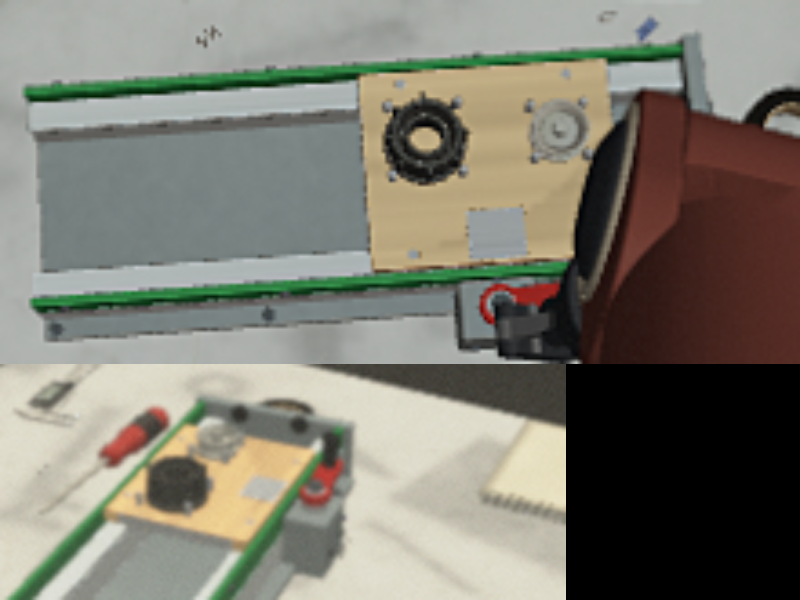

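Both parts are in their nests. The front edge only gives the right size at z = 56 mm (-75.9 mm in the side view, -74.2 mm in the top view), so the pallet is seated. Now the latch.

```bash
python3 - <<'E'
from h import *
P=np.array([-.0855,0]); k=.0185
def go(t,kk=k,sp=.06):
    c=P+.04*np.array([np.sin(t),-np.cos(t)])-kk*np.array([np.cos(t),np.sin(t)])
    env.move_l(W(c[0],c[1],.075),att(t-np.pi/2),speed=sp)
env.move_l(W(-.125,-.04,.075),att(-np.pi/2),speed=.12); st("down")
go(0,k+.004); st("pre")
for t in np.arange(.1,1.51,.14):
    go(t); F=st(f"{t:.2f}")["ft_force"]
    if np.linalg.norm(F)>20: print("STOP");break
else:
    for t in np.arange(1.50,1.70,.03):
        go(t,sp=.02); s=st(f"{t:.2f}")
        if s["ft_force"]@Y < -7: break
E
```

```text
down 15.43 L [-124.4  -40.1   75.5] F [-0.4  0.  -0.1]
pre 15.86 L [-107.5  -39.9   75.1] F [-0.6 -0.7 -0.2]
0.10 16.15 L [-100.2  -41.7   74.9] F [ 0.8 -0.6  0.6]
0.24 16.44 L [-94.6 -43.2  74.9] F [-0.4 -0.2 -0.1]
0.38 16.73 L [-88.3 -44.2  74.9] F [-0.8 -0.8 -0.7]
0.52 17.02 L [-81.9 -43.9  75. ] F [ 0.1  0.1 -1. ]
0.66 17.32 L [-75.6 -42.8  75. ] F [-0.2 -0.8 -0.1]
0.80 17.61 L [-69.6 -40.9  75. ] F [ 0.4 -0.4 -0.9]
0.94 17.9 L [-64.1 -38.3  75. ] F [ 0.  -0.7  0.1]
1.08 18.19 L [-59.  -34.9  75. ] F [0.  0.5 0.2]
1.22 18.48 L [-54.4 -30.9  75. ] F [-0.8  0.1  0.1]
1.36 18.77 L [-50.4 -26.2  75. ] F [-0.6  0.3 -0.8]
1.50 19.07 L [-47.  -21.1  75. ] F [-0.3  0.4  0.4]
1.50 19.32 L [-47.1 -21.1  75. ] F [-1.3  0.6 -0.4]
1.53 19.57 L [-46.5 -20.4  75. ] F [-1.1 -1.4  0.9]
1.56 19.82 L [-45.8 -19.1  75. ] F [-0.2 -1.   0.4]
1.59 20.07 L [-45.1 -17.7  75. ] F [-0.2 -0.7  0.2]
1.62 20.32 L [-44.5 -16.4  75. ] F [ 0.1 -1.4 -0.2]
1.65 20.57 L [-44.1 -15.8  75. ] F [ 1.2 -2.4  0.5]
1.68 20.82 L [-43.8 -15.7  75. ] F [-0.8 -5.8 -0.1]
```

The finger stalls at y = -15.7 with the force rising, so the latch is at its stop. I press a touch more, back off along -y, rise clear and check.

```bash
python3 - <<'E'
from h import *
A=att(0)
s=env.observe(); l=L(s["eef_pos"]); 
for y in(-.0125,-.0115,-.0105):
    env.move_l(W(-.044,y,.075),speed=.02)
    if st("press")["ft_force"]@Y<-9: break
env.move_l(W(-.046,-.03,.075),speed=.05); st("back")
env.move_l(W(-.046,-.032,.17),speed=.15); st("up")
q=env.inverse_kinematics(W(-.13,-.2,.25),s["eef_rot"])
env.move_pose(W(-.13,-.25,.25),s["eef_rot"]); st("clear")
F={n:optics.grab_frame(n) for n in("top","side")}
a=cv2.resize(F["top"]["pixels"][140:240,210:430,::-1],(800,364),interpolation=cv2.INTER_CUBIC); b=cv2.resize(F["side"]["pixels"][160:235,260:440,::-1],(566,236),interpolation=cv2.INTER_CUBIC)
o=np.zeros((600,800,3),np.uint8);o[:364]=a;o[364:,:566]=b;cv2.imwrite("pics/fin.png",o)
f=F["top"]
for k in("red","black","ply"):
    for s_,c,p in comps(masks(f)[k],20):
        w=L(cast(f,[c],.066 if k!="black" else .09)[0])
        if abs(w[0])<.11 and abs(w[1])<.1: print(k,c.round(1),w.round(4))
E
```

```text
press 21.07 L [-43.8 -15.6  75.1] F [ 1.2 -7.  -0.2]
press 21.32 L [-43.8 -15.6  75.1] F [ 1.3 -9.1 -0.6]
back 21.84 L [-46.1 -29.3  74.9] F [-0.2  0.4 -0.5]
up 22.62 L [-46.8 -31.9 169.2] F [0.4 0.2 0.6]
clear 23.6 L [-129.  -247.6  249.2] F [ 0.5  0.5 -0. ]
red [346.  214.9] [-0.0667  0.002   0.066 ]
black [327.7 172.7] [0.0216 0.0351 0.09  ]
black [325.6 184.5] [-0.0036  0.0416  0.09  ]
black [325.7 181.4] [0.003  0.0409 0.09  ]
black [346.2 203.1] [-0.046   0.0018  0.09  ]
black [373.7 214.1] [-0.073  -0.0531  0.09  ]
ply [345.4 185.4] [-0.0026 -0.0022  0.066 ]
ply [326.5 177.8] [0.0168 0.0371 0.066 ]
```

View pics/fin.png

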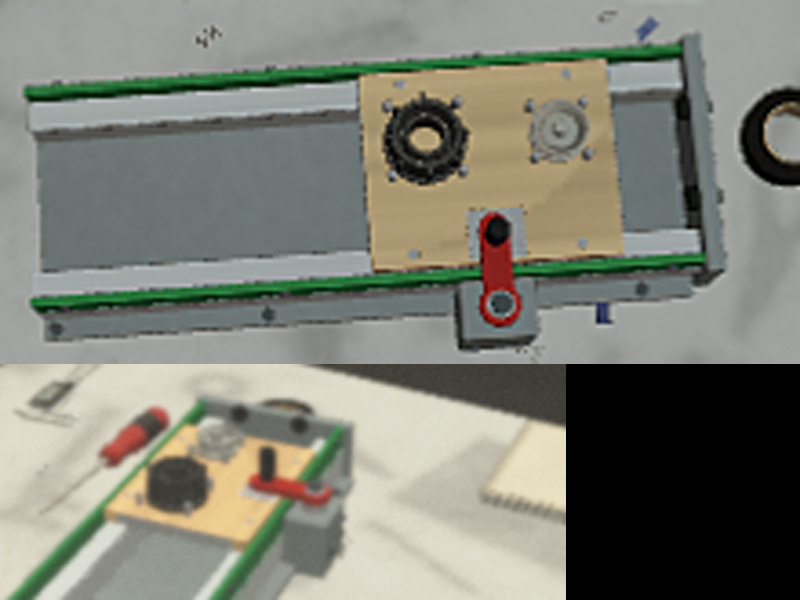

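The latch lies fully across the seated pallet: its post is at rail (-46, +1.8) mm, which is 90° at the stop. Both parts are nested, the tools are untouched and the arm is clear.

```bash
python3 -c "
from workcell import env
print(env.finish_job())"
```

```text
the job is handed in; nothing more can be done
None
```

The job is handed in: the final pictures and the push forces show the pallet seated in its notches and flush with the strips, the red latch fully across at its stop, both parts in their nests and the arm clear, at about 24 s of the 51 s allowed.

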